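# Shut the tool case and secure its lid with the two turnbuttons

### The job

Push the lid of the black tool case fully shut, and only then swing both steel turnbuttons over it so that each points straight back across the front edge, square to it. Leave the other things on the desk where they are.

Things in the scene. Friction and masses are not known exactly. Their poses are not given: they have to be found in the camera images.
- case_board: light wooden board, 173 mm (x, from -90 to +83 mm) by 320 mm (y) by 10 mm, fixed to the desk; origin on its underside, 90 mm behind its front edge, x towards the back (away from the robot), y to the left. The black case (121 x 272 mm) is fixed on it, its centre at board x = +20 mm; shut, its front face is at board x = -38 mm and the flat top of its lid at 51 mm above the desk.
- tool_case_lid (a joint): hinge of the case's lid along the case's back edge: 0 fully shut, growing as the front edge is raised (starts part open, about 0.7 to 1.15 rad). A stiff friction hinge (about 0.2 N m): the lid stays where it is left and has to be pushed down all the way; the outer face can be pushed from above.
- lid_front_edge (a point): middle of the top front edge of the lid (moves with it), 116 mm in front of the hinge axis and 20 mm above it when shut
- lid_hinge (a point): middle of the lid's hinge axis, 31 mm above the desk at board x = +79 mm, y = 0; the axis runs along the board's y
- turnbutton_left (a joint): turn of the left turnbutton about its vertical pivot, positive counter-clockwise seen from above: 0 = the blade points straight to the front (board -x, off the case); +1.57 points to the right (board -y), -1.57 to the left; +3.14 or -3.14 = straight back over the lid (secured). It turns either way to stops at +3.5 and -3.5, has no catch at the secured place, and stays where it is left (friction about 0.05 N m).
- pivot_left (a point): pivot of the left turnbutton, on a wooden post 22 mm (pivot axis) in front of the case and 90 mm to the left of its middle, at the height of the blade's upper face, 61 mm above the desk. The blade is a flat steel bar 17 mm wide, 7 mm thick, reaching 58 mm from the pivot; it passes 3 mm above the shut lid. A 4 mm high, 13 mm wide screw head stands on the pivot.
- knob_left (a point): middle of the dark wooden thumb knob that stands on the blade of the left turnbutton, 42 mm from the pivot; 15 mm across, from 61 to 83 mm above the desk (centre at 72 mm)
- turnbutton_right (a joint): turn of the right turnbutton about its vertical pivot, positive counter-clockwise seen from above: 0 = the blade points straight to the front (board -x, off the case); +1.57 points to the right (board -y), -1.57 to the left; +3.14 or -3.14 = straight back over the lid (secured). It turns either way to stops at +3.5 and -3.5, has no catch at the secured place, and stays where it is left (friction about 0.05 N m).
- pivot_right (a point): pivot of the right turnbutton, on a wooden post 22 mm (pivot axis) in front of the case and 90 mm to the right of its middle, at the height of the blade's upper face, 61 mm above the desk. The blade is a flat steel bar 17 mm wide, 7 mm thick, reaching 58 mm from the pivot; it passes 3 mm above the shut lid. A 4 mm high, 13 mm wide screw head stands on the pivot.
- knob_right (a point): middle of the dark wooden thumb knob that stands on the blade of the right turnbutton, 42 mm from the pivot; 15 mm across, from 61 to 83 mm above the desk (centre at 72 mm)
- by_glass_dome: clear glass dome with a knob, 93 mm across, 60 mm high, a bystander to be left where it is; origin at the centre of its underside
- by_wax_tin: round yellow tin, 56 mm across, 28 mm high, a bystander to be left where it is; origin at the centre of its underside
- by_eye_loupe_0: black eye loupe, 36 mm across, 27 mm high, a bystander to be left where it is; origin at the centre of its underside
- by_pliers_0: blue-handled pliers, 116 mm long, 14 mm high, a bystander to be left where it is; origin at the centre of its underside
- by_hammer: small hammer, 134 mm long, 20 mm high, a bystander to be left where it is; origin at the centre of its underside
- by_dome_plate: brass watch plate, 40 mm across, 8 mm high, a bystander to be left where it is; origin at the centre of its underside

How it is judged:
By the outcome, as a careful person would: the job done as asked, in the order asked, and still so for the second after the job is handed in, with the robot touching nothing.
It also fails if it takes over 69 s, if anything falls off the work surface, if the arm or the gripper's body presses on something with over 40 N, if the wrist force passes 120 N, or if a joint passes its speed limit or range.

### The arm

A 6-joint arm with a two-finger parallel gripper is mounted at the origin on a cart in front of the work surface, level with it; the furniture and walls round the work are solid. World frame = base frame: x ahead of the robot, y to its left, z up, the work surface at z = 0. Lengths are in m, angles in degrees, forces in N, time in s.
With the tool pointing down it reaches from about 0.25 to 0.725 m from the base axis. Payload 9.7 kg.
Tool frame: the origin (TCP) lies midway between the tips of the shut fingers; the grasp point (between the pads) lies 19 mm behind it (bot.grasp_offset is the distance from the TCP to the grasp point, in m); z points along the fingers, x is the direction in which the jaws open and shut, and the axes are right-handed (so a half turn about z gives the same grasp; the last joint's range is limited). The gripper opens to 85 mm and grips with 20 to 120 N. Pads are 22 mm wide; open, the fingers measure 114 mm over their backs; the gripper's body (76 mm by 85 mm) begins 54 mm behind the grasp point. The pads swing forward as they close: fully open they stand 13 mm farther back than shut.
Start: joints at [64.802, 4.979, 10.078, 95.1, 0, 90], TCP at [0.234, 0.498, 0.231] pointing down, gripper open.
Joint ranges: [-179.16, 179.16], [-48.56, 103.87], [-65.8, 70.77], [-126.05, 130.52], [-82.76, 87.17], [-180, 180]. Speed limits (degrees/s): [127.2, 127.2, 147.25, 180, 180, 180].

### API

Orientations are given as [roll, pitch, yaw] about the fixed x, y, z axes, in that order (R = Rz(yaw) Ry(pitch) Rx(roll)).
In Python, from workcell import bot gives the robot as it stands.
- The arm moves only by the tool send_rows, never from a script. Its argument "targets" is a list of rows, each a list of 5 numbers: the closure, from 0 (fully open) to 1 (shut), then the shift along the world's x, y, z in mm, then the turn about the world's z in degrees. A call has 1 to 10 rows; each row is the pose to reach, as a shift and turn from the pose commanded when the call began; what a row does not reach only later rows make up. A row lasts 1/8 s, in which the tool goes at most 62.5 mm and 10.7 degrees, less where a joint would pass 70% of its speed; a pose out of reach is approached as far as the arm can. A call with a gripper value outside its range is refused whole. The fingers move at their own pace and stop on an object; "squeeze" is the grip in N (left out, the last holds). Time passes only in rows, so rows that repeat a pose let the fingers close. It gives the time, the measured TCP pose, the force and the opening at its end, in the units of the state.
- bot.get_obs(): the state, without advancing time (a new reading comes with each control period).
- bot.camera(name): name is "scene" or "side" or "wrist"; returns a dict with "pixels" (420x560x3 uint8, red, green, blue), "intrinsics" (3x3 intrinsics, pixels), "dist" ([k1, k2, p1, p2, k3] as OpenCV has them; the pictures are not rectified), "view" (4x4, takes a point from world to camera coordinates); the wrist camera has in their place "mount" (4x4, takes a point from camera to tool coordinates, whose origin is the TCP and whose axes are the tool frame's). Camera axes: x right, y down, z forward; pixel columns grow to the right and rows downward; lengths in m; the calibration is good to about 2 mm. A picture is of the moment at which its call begins: read the wrist's pose just before it. There is no depth.
- bot.job_done(): hands the job in, once; it reports no verdict.
The state is a dict: "time": time; "q": joint angles; "qd": joint speeds; "joint_efforts": joint torques, N m; "ee_pos": TCP position; "tcp_rot": TCP orientation; "wrist_force": force on the tool from outside, world axes, zero at the start; "torque": the same for the moment, N m; "opening": finger opening in m.
Only numpy, scipy, OpenCV 4.12 (cv2) and the standard library are available. Lean on these libraries where they do the work, as an engineer would, in place of code of your own. Each camera call takes 0.05 s, during which the arm holds its last target.

## Working session

There is one attempt and no reset: what is moved stays moved. The work goes in short steps, Python scripts to look and compute and a tool call to move; the robot and the scene stay as the last step left them, time stands still between calls to the robot, and variables do not carry over. Pictures are saved under pics/ and viewed, and the job is handed in when it is done.

Besides the shell and the picture viewer there is one more tool, called after "Request:" by a JSON object that holds its "op" and its "data", one argument or row to a line. send_rows: Moves the arm, as the interface text tells. Its arguments: {"type":"object","properties":{"targets":{"type":"array","items":{"type":"array","items":{"type":"number"}}},"squeeze":{"type":"number"}},"required":["targets"]}

```bash
mkdir -p pics
cat > h.py <<'E'
import numpy as np,cv2
from workcell import bot
def shot(n,f):
    c=bot.camera(n); cv2.imwrite('pics/'+f,c['pixels'][:,:,::-1]); return c
def ray(c,uv):
    K=np.array(c['intrinsics']);d=np.array(c['dist'])
    p=cv2.undistortPoints(np.array([[uv]],float),K,d)[0,0]
    V=np.array(c['view']);R=V[:3,:3];o=-R.T@V[:3,3]
    return o,R.T@np.array([p[0],p[1],1])
def atz(c,uv,z):
    o,d=ray(c,uv);return o+d*(z-o[2])/d[2]
def proj(c,P):
    V=np.array(c['view']);K=np.array(c['intrinsics']);
    return cv2.projectPoints(np.array(P,float).reshape(-1,3),cv2.Rodrigues(V[:3,:3])[0],V[:3,3],K,np.array(c['dist']))[0][:,0]
E
python3 - <<'E'
from h import *
import pickle
d={}
for n in('scene','side'):
    d[n]=shot(n,n+'0.png')
    V=np.array(d[n]['view']);print(n,-V[:3,:3].T@V[:3,3])
pickle.dump(d,open('c0.pkl','wb'))
print(bot.get_obs())
E
```

```text
scene [ 0.21218504 -0.67531127  0.49069514]
side [ 0.08916548 -0.63706446  0.50718127]
{'time': 0.1, 'q': array([ 6.48030445e+01,  5.00634539e+00,  1.00391474e+01,  9.50985508e+01,
       -1.03470409e-03,  8.99995963e+01]), 'qd': array([ 0.08459047, -0.10556858,  0.06013887,  0.00864639, -0.16479479,
       -0.04270373]), 'joint_efforts': array([ 1.41052158e-05, -5.21561050e+01,  4.65654874e+01,  1.60372647e-02,
       -2.22968890e-05, -2.34245664e-05]), 'ee_pos': array([0.234072  , 0.49748485, 0.23067072]), 'tcp_rot': array([1.79998966e+02, 6.57487997e-02, 6.48034482e+01]), 'wrist_force': array([0.06143504, 0.19324285, 0.21364817]), 'torque': array([-0.00336203,  0.00577313,  0.01633191]), 'opening': 0.08531305564436907}
```

View pics/scene0.png

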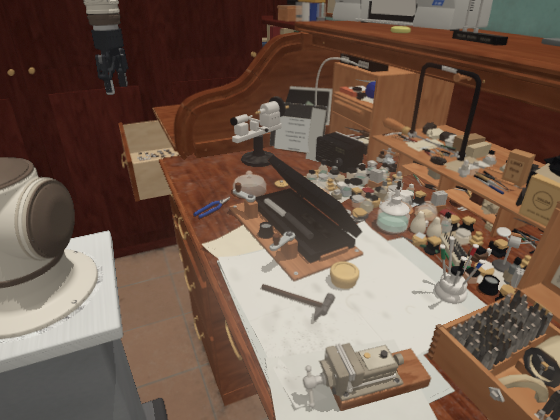

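View pics/side0.png

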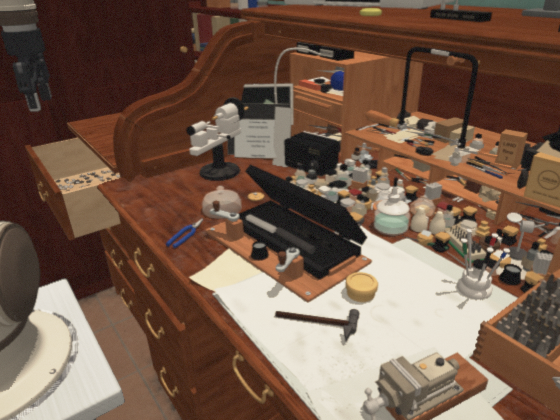

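Run:
```python
import cv2
a=cv2.imread('pics/scene0.png')[145:285,190:370];cv2.imwrite('pics/s0c.png',cv2.resize(a,(774,600),interpolation=cv2.INTER_CUBIC))
a=cv2.imread('pics/side0.png')[155:305,190:380];cv2.imwrite('pics/d0c.png',cv2.resize(a,(760,600),interpolation=cv2.INTER_CUBIC))
```

```text
(no output)
```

View pics/s0c.png

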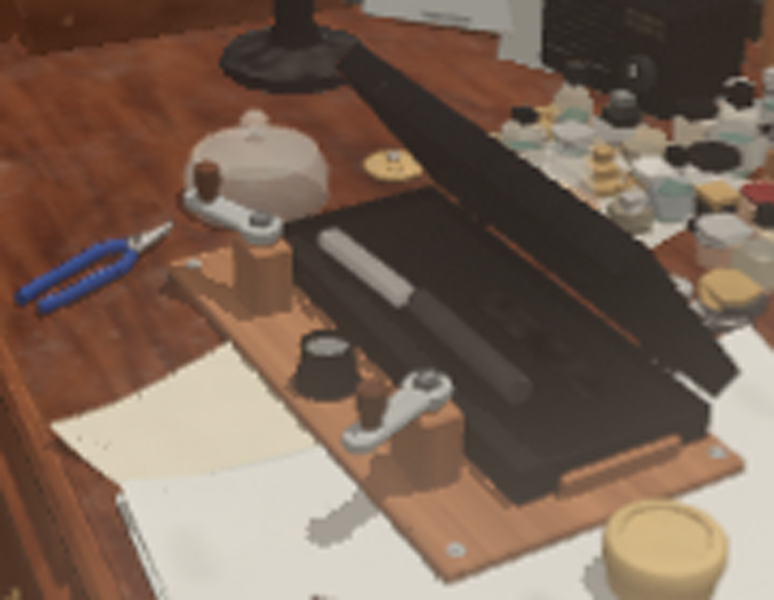

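View pics/d0c.png

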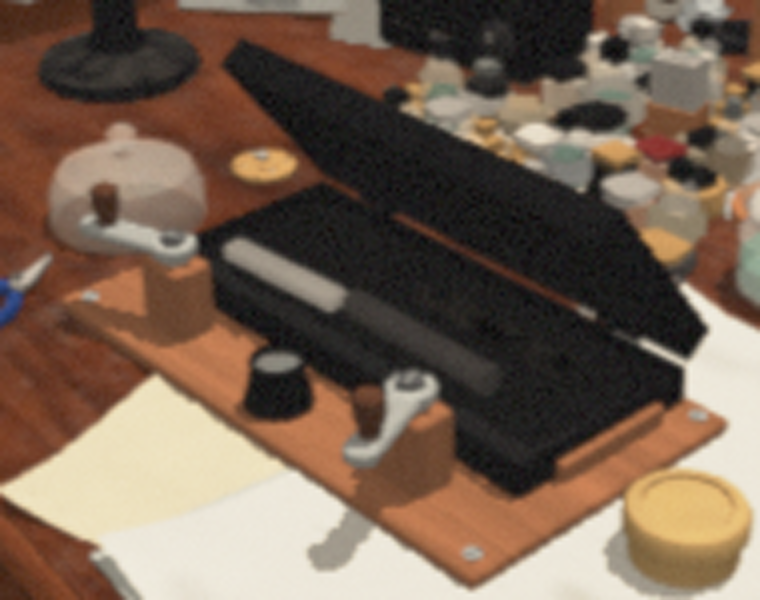

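```bash
cat > fit.py <<'E'
from h import *
import pickle
from scipy.optimize import least_squares
d=pickle.load(open('c0.pkl','rb'))
obs={'scene':dict(fr=(293.5,278.5),br=(362.8,252.8),fl=(230,206.6),pr=(290,233.7),pl=(251.4,196.8),kr=(276.7,234.4),kl=(238.1,183.7)),
'side':dict(fr=(308,300.5),br=(371.5,261.25),fl=(205.75,229.5),pr=(293,250.5),pl=(234.5,216),kr=(282.25,252.5),kl=(216,201.75))}
def B(p,P):
    c,s=np.cos(p[2]),np.sin(p[2]);return np.array([p[0]+c*P[0]-s*P[1],p[1]+s*P[0]+c*P[1],P[2]])
def pts(p):
    k=lambda y,t:(-.06-.042*np.cos(t),y-.042*np.sin(t),.083)
    return dict(fr=(-.09,-.16,.01),br=(.083,-.16,.01),fl=(-.09,.16,.01),pr=(-.06,-.09,.065),pl=(-.06,.09,.065),kr=k(-.09,p[4]),kl=k(.09,p[3]))
def res(p):
    r=[]
    for n in obs:
        for k,uv in obs[n].items(): r.append(proj(d[n],B(p,pts(p)[k]))[0]-uv)
    return np.array(r).ravel()
if __name__=='__main__':
    o=atz(d['scene'],(300,240),.03);print(o)
    best=min((least_squares(res,[o[0],o[1],y,a,b]) for y in(0,-.4,.4) for a in(-1,1) for b in(-1,0,1)),key=lambda s:s.cost)
    print(best.x,np.degrees(best.x[2:]));print(best.fun.reshape(-1,2).round(1))
    p=best.x;np.save('p.npy',p)
    for k,v in pts(p).items(): print(k,B(p,v).round(4))
    # lid angle
    ob={'scene':[(190+350/4.3,145+42/4.286),(190+737/4.3,145+372/4.286)],'side':[(190+240/4,155+40/4),(190+706/4,155+332/4)]}
    for n in ob: print(n,ob[n])
    for t in np.arange(.6,1.3,.1):
        f=lambda dx,z,y:B(p,(.079-dx*np.cos(t)-z*np.sin(t),y,.031+dx*np.sin(t)+z*np.cos(t)*1))
        for n in ob: print(round(t,2),n,proj(d[n],[f(.116,.02,y) for y in(.136,-.136)]).round(1).tolist())
    for n,uv in(('scene',(190+327/4.3,145+345/4.286)),('side',(190+279/4,155+358/4))): print('loupe top',atz(d[n],uv,.037))
    for n,uv in(('scene',(190+663/4.3,145+525/4.286)),('side',(190+688/4,155+500/4))): print('tin top',atz(d[n],uv,.028))
    for n,uv in(('scene',(190+257/4.3,145+115/4.286)),('side',(190+121/4,155+130/4))): print('dome top',atz(d[n],uv,.058))
E
python3 fit.py
```

```text
[ 0.52063146 -0.09686486  0.03      ]
[ 0.53987598 -0.01536487  0.08358079 -1.20789469  0.39612534] [  4.78882674 -69.20726784  22.69631036]
[[-0.4  0.9]
 [ 1.2  0. ]
 [-1.3 -1.2]
 [-1.2 -0.7]
 [-1.  -1.6]
 [-1.2  0.4]
 [-0.5 -0.6]
 [ 0.5  0.3]
 [ 2.5 -0.8]
 [ 0.  -0.4]
 [ 0.4 -0.6]
 [-0.5 -2.2]
 [ 0.4  1.2]
 [ 0.4  0.1]]
fr [ 0.4635 -0.1823  0.01  ]
br [ 0.6359 -0.1679  0.01  ]
fl [0.4368 0.1366 0.01  ]
pr [ 0.4876 -0.1101  0.065 ]
pl [0.4726 0.0693 0.065 ]
kr [ 0.4503 -0.1294  0.083 ]
kl [0.4544 0.1072 0.083 ]
scene [(271.3953488372093, 154.7993467102193), (361.3953488372093, 231.7942137190854)]
side [(250.0, 165.0), (366.5, 238.0)]
0.6 scene [[253.7, 166.8], [316.2, 219.3]]
0.6 side [[231.9, 181.0], [325.4, 230.1]]
0.7 scene [[255.6, 163.3], [318.9, 214.9]]
0.7 side [[233.8, 176.7], [327.8, 224.9]]
0.8 scene [[258.0, 160.1], [321.9, 210.8]]
0.8 side [[236.0, 172.7], [330.6, 220.0]]
0.9 scene [[260.7, 157.2], [325.4, 207.0]]
0.9 side [[238.7, 169.1], [333.7, 215.3]]
1.0 scene [[263.7, 154.6], [329.2, 203.6]]
1.0 side [[241.7, 165.7], [337.2, 211.1]]
1.1 scene [[267.0, 152.3], [333.3, 200.6]]
1.1 side [[245.0, 162.8], [340.9, 207.2]]
1.2 scene [[270.6, 150.5], [337.6, 198.1]]
1.2 side [[248.6, 160.3], [344.8, 203.9]]
loupe top [ 0.47256653 -0.02645698  0.037     ]
loupe top [ 0.47324805 -0.02193598  0.037     ]
tin top [ 0.55829531 -0.20986421  0.028     ]
tin top [ 0.55740599 -0.21276296  0.028     ]
dome top [0.52115903 0.2065805  0.058     ]
dome top [0.51828423 0.20918815 0.058     ]
```

Run:
```python
from h import *
from fit import *
p=np.load('p.npy')
for t in np.arange(.6,1.21,.1):
    c,s=np.cos(t),np.sin(t)
    f=lambda x,z,y:B(p,(.079+x*c+z*s,y,.031-x*s+z*c))
    for n in('scene','side'):
        q=proj(d[n],[f(-.116,.02,.136),f(-.116,.02,-.136),f(-.116,0,.136)])
        q=(q-[190,145])*[4.3,4.286] if n=='scene' else (q-[190,155])*4
        print(round(t,2),n,q.round(0).tolist())
# triangulate shelf points: scene/side
def tri(a,b):
    o1,d1=ray(d['scene'],a);o2,d2=ray(d['side'],b)
    A=np.stack([d1,-d2],1);s=np.linalg.lstsq(A,o2-o1,rcond=None)[0]
    return (o1+d1*s[0]+o2+d2*s[1])/2
print('lampfoot L',tri((416,100),(405,85)),'lamp top',tri((470,72),(460,55)),'shelf edge',tri((395,150),(358,142)))
print('microscope',tri((282,105),(243,102)),'jar', tri((396,195),(394,185)),'gooseneck',tri((358,60),(320,50)),'radio',tri((318,140),(287,138)))
```

```text
0.6 scene [[310.0, 86.0], [585.0, 306.0], [293.0, 116.0]]
0.6 side [[202.0, 91.0], [579.0, 282.0], [187.0, 126.0]]
0.7 scene [[323.0, 70.0], [602.0, 285.0], [303.0, 99.0]]
0.7 side [[215.0, 73.0], [593.0, 259.0], [197.0, 106.0]]
0.8 scene [[338.0, 55.0], [621.0, 266.0], [316.0, 83.0]]
0.8 side [[228.0, 56.0], [608.0, 237.0], [208.0, 87.0]]
0.9 scene [[353.0, 42.0], [640.0, 249.0], [329.0, 67.0]]
0.9 side [[242.0, 40.0], [625.0, 217.0], [220.0, 70.0]]
1.0 scene [[370.0, 30.0], [660.0, 234.0], [344.0, 53.0]]
1.0 side [[257.0, 26.0], [642.0, 199.0], [233.0, 53.0]]
1.1 scene [[387.0, 20.0], [681.0, 220.0], [359.0, 41.0]]
1.1 side [[273.0, 13.0], [659.0, 182.0], [248.0, 38.0]]
1.2 scene [[404.0, 12.0], [702.0, 209.0], [375.0, 30.0]]
1.2 side [[289.0, 3.0], [677.0, 168.0], [263.0, 24.0]]
lampfoot L [ 0.81536542 -0.05216321  0.28912095] lamp top [ 0.87914809 -0.12218238  0.35249248] shelf edge [ 1.40081311  0.63314813 -0.16360254]
microscope [0.68544025 0.36089362 0.19060142] jar [ 0.75108778 -0.10631255  0.10230825] gooseneck [0.94650118 0.36163719 0.2986765 ] radio [0.78202916 0.30084432 0.08613344]
```

Request:
{"op": "send_rows", "data": {
  "targets": [
    [1, 55, -130, 60, 8],
    [1, 110, -255, 120, 16],
    [1, 165, -380, 120, 24],
    [1, 220, -510, 120, 30],
    [1, 220, -510, 120, 30],
    [1, 220, -510, 120, 30],
    [1, 220, -510, 120, 30],
    [1, 220, -510, 120, 30],
    [1, 220, -510, 120, 30],
    [1, 220, -510, 120, 30]
  ]
}}

```text
time: 1.35
ee_pos: [0.455, -0.0155, 0.3509]
tcp_rot: [-179.9, 0.0, 94.5]
wrist_force: [0.4, 1.4, 0.4]
opening: 0.0002
```

Request:
{"op": "send_rows", "data": {
  "targets": [
    [1, 0, 0, 0, 0],
    [1, 0, 0, 0, 0]
  ]
}}

```text
time: 1.6
ee_pos: [0.4538, -0.0112, 0.3512]
tcp_rot: [-180.0, -0.0, 94.9]
wrist_force: [-0.7, 0.0, -0.2]
opening: 0.0
```

Run:
```python
from h import *
o=bot.get_obs();print(o)
c=shot('wrist','w1.png');print(c['mount'],c['intrinsics'],c['dist'])
```

```text
{'time': 1.6, 'q': array([-1.42778303e+00, -3.48358902e+00,  1.52924323e+01,  1.08792146e+02,
        1.23700762e-02, -6.30997376e+00]), 'qd': array([ 7.13413571e-01, -3.61924124e-01, -4.69941091e-02, -7.23038952e-02,
       -4.37201153e-04, -1.54348428e-01]), 'joint_efforts': array([-9.38486047e-01, -3.90022516e+01,  4.34414542e+01, -3.45855241e-02,
       -2.57515482e-02,  1.62629167e-04]), 'ee_pos': array([ 0.45378547, -0.0112489 ,  0.35118858]), 'tcp_rot': array([-1.79985333e+02, -1.40673047e-02,  9.48821872e+01]), 'wrist_force': array([-0.68803065,  0.0224973 , -0.16659625]), 'torque': array([-0.01728655,  0.02938372,  0.02820104]), 'opening': 4.603737019199591e-05}
[[ 9.99999625e-01 -8.55645972e-04  1.32897774e-04  2.15620210e-04]
 [ 7.76884251e-04  9.54344851e-01  2.98706044e-01 -7.81487747e-02]
 [-3.82416930e-04 -2.98705829e-01  9.54345158e-01 -1.44695886e-01]
 [ 0.00000000e+00  0.00000000e+00  0.00000000e+00  1.00000000e+00]] [[360.87999702   0.         279.79883386]
 [  0.         360.87999702 210.79442093]
 [  0.           0.           1.        ]] [-0.07316684  0.          0.          0.          0.        ]
```

View pics/w1.png

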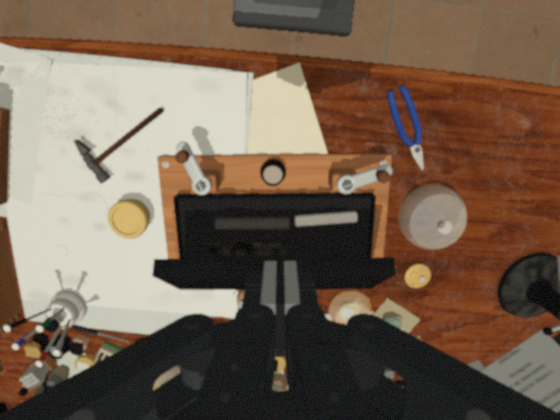

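Run:
```python
import cv2
a=cv2.imread('pics/w1.png')[135:285,150:402];cv2.imwrite('pics/w1c.png',cv2.resize(a,(756,450),interpolation=cv2.INTER_CUBIC))
```

```text
(no output)
```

View pics/w1c.png

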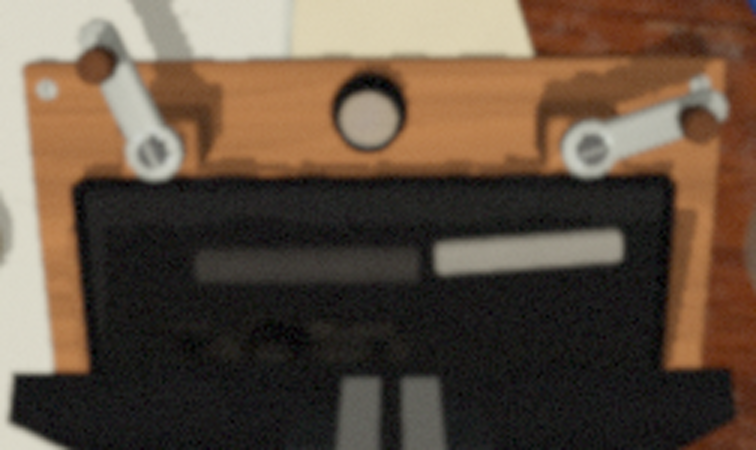

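```bash
cat > w.py <<'E'
from h import *
from scipy.spatial.transform import Rotation as Ro
def wc(c,pos,rpy):
    T=np.eye(4);T[:3,:3]=Ro.from_euler('xyz',rpy,degrees=True).as_matrix();T[:3,3]=pos
    return dict(c,view=np.linalg.inv(T@np.array(c['mount'])))
E
python3 - <<'E'
from w import *
import pickle
from fit import *
from scipy.optimize import least_squares
c=bot.camera('wrist')
c=wc(c,[ 0.45378547,-0.0112489 ,0.35118858],[-1.79985333e+02,-1.40673047e-02,9.48821872e+01])
d['w']=c;obs['w']=dict(fr=(158.3,157),fl=(391.3,155),pr=(201,185.7),pl=(347.3,184.7),kr=(182,157),kl=(383.7,176))
del c['pixels'];pickle.dump(d,open('c1.pkl','wb'))
p0=np.load('p.npy')
for k,z in(('pr',.065),('pl',.065),('fr',.01),('fl',.01),('kr',.08),('kl',.08)): print(k,atz(c,obs['w'][k],z).round(4), B(p0,pts(p0)[k]).round(4))
s=least_squares(res,p0);print(s.x,np.degrees(s.x[2:]),s.fun.reshape(-1,2).round(1)[-6:])
np.save('p.npy',s.x)
p=s.x
for k,v in pts(p).items(): print(k,B(p,v).round(4))
print('loupe',atz(c,(273,174),.037))
E
```

```text
pr [ 0.4861 -0.1053  0.065 ] [ 0.4876 -0.1101  0.065 ]
pl [0.4698 0.0736 0.065 ] [0.4726 0.0693 0.065 ]
fr [ 0.4648 -0.1758  0.01  ] [ 0.4635 -0.1823  0.01  ]
fl [0.4355 0.1395 0.01  ] [0.4368 0.1366 0.01  ]
kr [ 0.4498 -0.1252  0.08  ] [ 0.4503 -0.1294  0.083 ]
kl [0.4523 0.1121 0.08  ] [0.4544 0.1072 0.083 ]
[ 0.53965792 -0.01199668  0.08801522 -1.19264288  0.3813419 ] [  5.04290079 -68.33340372  21.84928149] [[-2.5 -0.7]
 [-0.1  0.3]
 [-1.3  1.2]
 [-1.2  1.6]
 [-1.3  0.8]
 [-1.2  1. ]]
fr [ 0.4641 -0.1793  0.01  ]
br [ 0.6364 -0.1641  0.01  ]
fl [0.4359 0.1395 0.01  ]
pr [ 0.4878 -0.1069  0.065 ]
pl [0.472  0.0724 0.065 ]
kr [ 0.4503 -0.1259  0.083 ]
kl [0.4531 0.1099 0.083 ]
loupe [ 0.47001505 -0.01828229  0.037     ]
```

Request:
{"op": "send_rows", "data": {
  "targets": [
    [1, 50, 2, -50, 0],
    [1, 100, 4, -80, 0],
    [1, 151, 5, -110, 0],
    [1, 151, 5, -160, 0],
    [1, 151, 5, -200, 0],
    [1, 151, 5, -216, 0],
    [1, 151, 5, -216, 0],
    [1, 151, 5, -216, 0]
  ]
}}

```text
time: 2.7
ee_pos: [0.6059, -0.0071, 0.1377]
tcp_rot: [179.8, 0.0, 94.8]
wrist_force: [-0.4, -0.2, 1.4]
opening: -0.0
```

Run:
```python
from h import *
shot('side','d2.png');a=cv2.imread('pics/d2.png')[100:300,180:400];cv2.imwrite('pics/d2c.png',cv2.resize(a,(660,600)))
```

```text
(no output)
```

View pics/d2c.png

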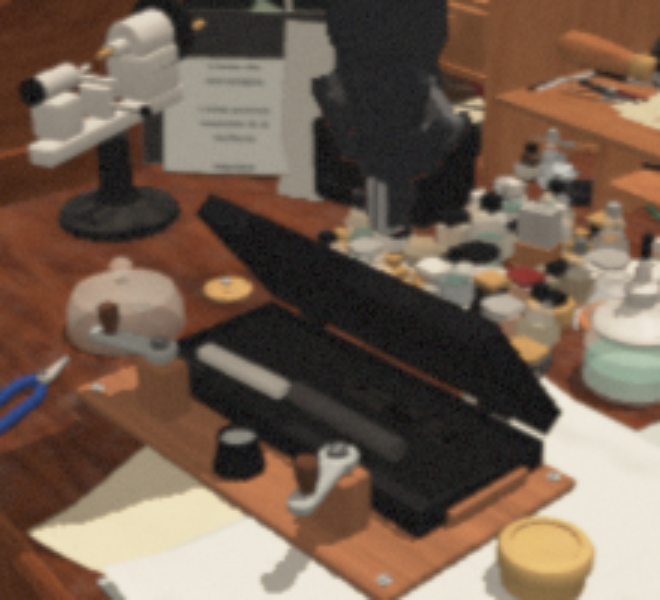

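Request:
{"op": "send_rows", "data": {
  "targets": [
    [1, -12, -1, -7, 0],
    [1, -21, -2, -13, 0],
    [1, -30, -3, -18, 0],
    [1, -39, -3, -24, 0],
    [1, -46, -4, -31, 0],
    [1, -53, -5, -38, 0],
    [1, -59, -5, -46, 0],
    [1, -65, -6, -55, 0],
    [1, -71, -6, -67, 0],
    [1, -73, -7, -74, 0]
  ]
}}

```text
time: 4.0
ee_pos: [0.5314, -0.0142, 0.0601]
tcp_rot: [-179.9, -0.0, 94.8]
wrist_force: [0.2, 1.2, 2.1]
opening: 0.0003
```

Request:
{"op": "send_rows", "data": {
  "targets": [
    [1, -1, 0, -4, 0],
    [1, -2, 0, -7, 0],
    [1, -2, 0, -9, 0],
    [1, -2, 0, -10, 0],
    [1, -2, 0, -10, 0]
  ]
}}

```text
time: 4.62
ee_pos: [0.5303, -0.0144, 0.0513]
tcp_rot: [180.0, 0.0, 94.8]
wrist_force: [0.2, 0.1, 0.9]
opening: -0.0001
```

Contact is light; press further down until the stop is felt.

Request:
{"op": "send_rows", "data": {
  "targets": [
    [1, 0, 0, -1, 0],
    [1, 0, 0, -2, 0],
    [1, 0, 0, -2, 0]
  ]
}}

```text
time: 5.0
ee_pos: [0.5304, -0.0144, 0.0507]
tcp_rot: [179.9, 0.0, 94.8]
wrist_force: [-5.6, -0.3, 12.5]
opening: -0.0
```

Run:
```python
from h import *
print(bot.get_obs()['wrist_force'])
shot('side','d3.png');a=cv2.imread('pics/d3.png')[140:300,180:380];cv2.imwrite('pics/d3c.png',cv2.resize(a,(750,600),interpolation=cv2.INTER_CUBIC))
```

```text
[-5.60902632 -0.27759084 12.50032888]
```

View pics/d3c.png

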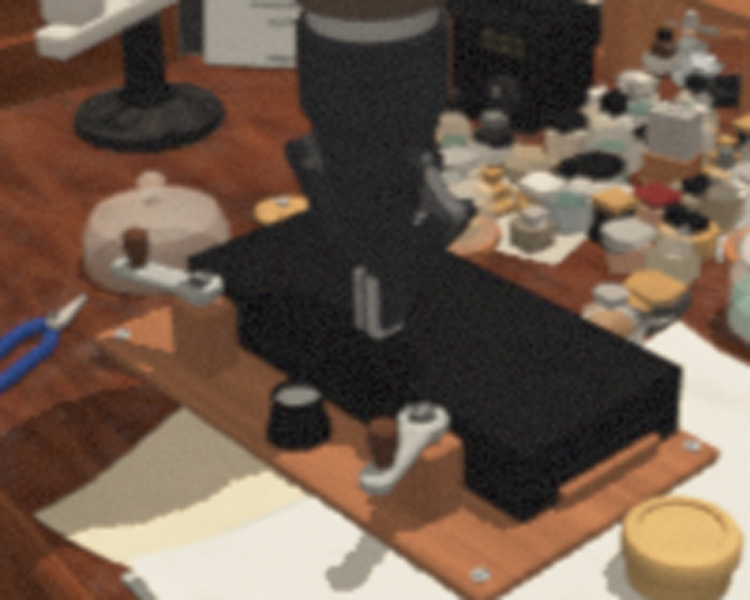

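Request:
{"op": "send_rows", "data": {
  "targets": [
    [1, 0, 0, -1, 0],
    [1, 0, 0, -2, 0],
    [1, 0, 0, -2, 0]
  ]
}}

```text
time: 5.42
ee_pos: [0.5305, -0.0144, 0.0505]
tcp_rot: [179.9, 0.0, 94.8]
wrist_force: [-11.2, -0.1, 25.9]
opening: 0.0
```

Request:
{"op": "send_rows", "data": {
  "targets": [
    [1, 0, 0, 5, 0],
    [1, 0, 0, 40, 0],
    [1, 0, 0, 100, 0],
    [1, -30, 0, 150, 0],
    [1, -70, 0, 200, 0],
    [1, -70, 0, 200, 0],
    [1, -70, 0, 200, 0],
    [1, -70, 0, 200, 0]
  ]
}}

```text
time: 6.42
ee_pos: [0.4603, -0.0143, 0.2457]
tcp_rot: [-179.9, -0.0, 94.8]
wrist_force: [0.0, -0.5, -1.1]
opening: 0.0
```

Run:
```python
from w import *
o=bot.get_obs();print(o['ee_pos'],o['tcp_rot'])
c=shot('wrist','w4.png');a=cv2.imread('pics/w4.png');cv2.imwrite('pics/w4c.png',cv2.resize(a,(800,600),interpolation=cv2.INTER_CUBIC))
```

```text
[ 0.46025697 -0.01433523  0.24568721] [-1.79864882e+02 -1.48185262e-02  9.48015377e+01]
```

View pics/w4c.png

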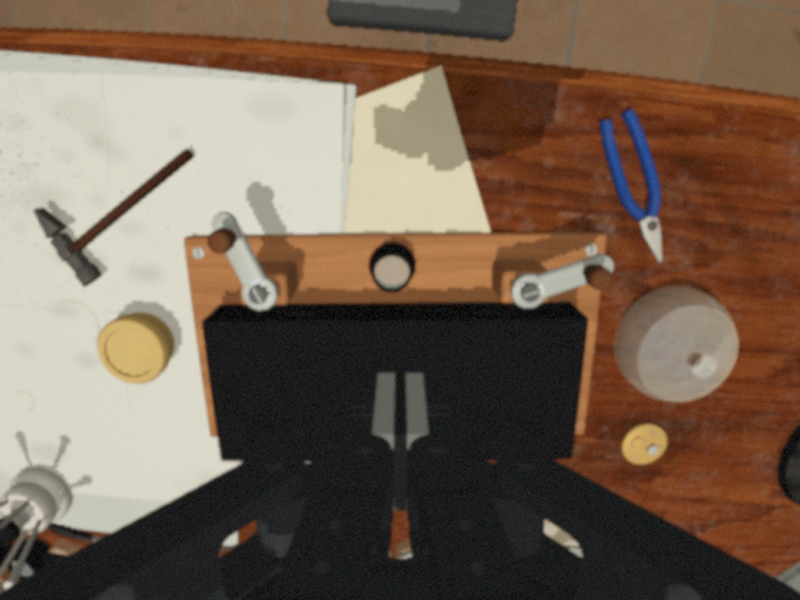

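Run:
```python
import cv2
a=cv2.imread('pics/w4.png')
cv2.imwrite('pics/w4d.png',cv2.resize(cv2.hconcat([a[140:240,120:220],a[140:240,340:440]]),(800,400),interpolation=cv2.INTER_CUBIC))
```

```text
(no output)
```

View pics/w4d.png

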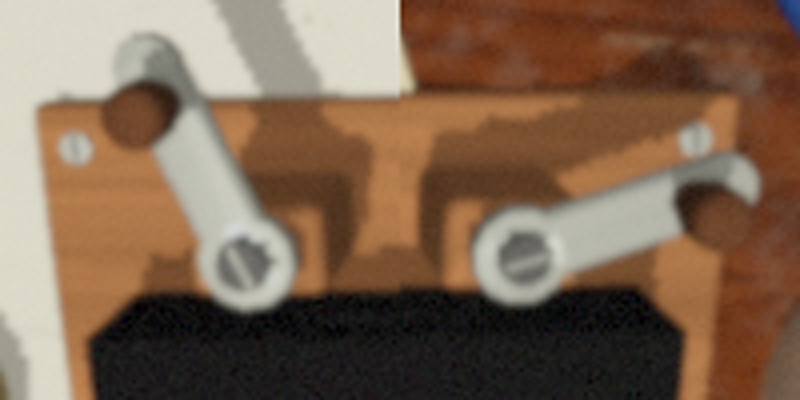

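Run:
```python
from w import *
import pickle,fit
from fit import *
d1=pickle.load(open('c1.pkl','rb'));d.update(d1)
c=bot.camera('wrist');c=wc(c,[ 0.46025697,-0.01433523,0.24568721],[-1.79864882e+02,-1.48185262e-02,9.48015377e+01])
del c['pixels'];d['w2']=c;pickle.dump(d,open('c1.pkl','wb'))
obs['w']=dict(fr=(158.3,157),fl=(391.3,155),pr=(201,185.7),pl=(347.3,184.7),kr=(182,157),kl=(383.7,176))
obs['w2']=dict(pr=(180.75,206),pl=(371.5,204.5),kr=(154,168.5),kl=(419.5,194),fr=(129.5,166.5),fl=(425,164.5))
for k,z in(('pr',.065),('pl',.065),('fr',.01),('fl',.01),('kr',.083),('kl',.083)): print(k,atz(c,obs['w2'][k],z).round(4))
for only in(['w2'],['w','w2'],list(obs)):
    o=dict(obs)
    fit.obs={k:o[k] for k in only}
    s=least_squares(fit.res,np.load('p.npy'));p=s.x;print(only,p.round(4),np.degrees(p[2:]).round(1),abs(s.fun).max())
    print({k:B(p,v).round(4).tolist() for k,v in pts(p).items() if k[0] in'kp'})
    np.save('p_%d.npy'%len(only),p)
```

```text
pr [ 0.4864 -0.1058  0.065 ]
pl [0.47   0.0737 0.065 ]
fr [ 0.464  -0.1763  0.01  ]
fl [0.4355 0.1407 0.01  ]
kr [ 0.4485 -0.1247  0.083 ]
kl [0.4519 0.11   0.083 ]
['w2'] [ 0.5386 -0.0108  0.0877 -1.1798  0.3761] [  5.  -67.6  21.5] 1.6506815531475638
{'pr': [0.4867, -0.1057, 0.065], 'pl': [0.4709, 0.0736, 0.065], 'kr': [0.4491, -0.1245, 0.083], 'kl': [0.4516, 0.1109, 0.083]}
['w', 'w2'] [ 0.5386 -0.0106  0.0891 -1.1847  0.3758] [  5.1 -67.9  21.5] 1.568876253774249
{'pr': [0.4869, -0.1056, 0.065], 'pl': [0.4708, 0.0737, 0.065], 'kr': [0.4493, -0.1244, 0.083], 'kl': [0.4516, 0.1111, 0.083]}
['scene', 'side', 'w', 'w2'] [ 0.5392 -0.0114  0.0882 -1.1855  0.3777] [  5.1 -67.9  21.6] 2.7106711370153107
{'pr': [0.4873, -0.1063, 0.065], 'pl': [0.4715, 0.073, 0.065], 'kr': [0.4498, -0.1252, 0.083], 'kl': [0.4524, 0.1104, 0.083]}
```

Request:
{"op": "send_rows", "data": {
  "targets": [
    [0.45, -2, 30, -20, 10],
    [0.45, -4, 60, -40, 20],
    [0.45, -8, 100, -60, 30],
    [0.45, -8, 125, -80, 40],
    [0.45, -8, 125, -100, 50],
    [0.45, -8, 125, -100, 60],
    [0.45, -8, 125, -100, 70],
    [0.45, -8, 125, -100, 80],
    [0.45, -8, 125, -100, 90],
    [0.45, -8, 125, -100, 100]
  ]
}}

```text
time: 7.78
ee_pos: [0.452, 0.1106, 0.1463]
tcp_rot: [180.0, -0.1, -164.9]
wrist_force: [-0.2, 0.0, -0.8]
opening: 0.0472
```

Request:
{"op": "send_rows", "data": {
  "targets": [
    [0.45, 0, 0, 0, 10],
    [0.45, 0, 0, 0, 12],
    [0.45, 0, 0, 0, 12],
    [0.45, 0, 0, 0, 12]
  ]
}}

```text
time: 8.28
ee_pos: [0.4521, 0.1107, 0.1471]
tcp_rot: [180.0, -0.0, -153.3]
wrist_force: [-0.7, 0.4, 0.3]
opening: 0.0469
```

Run:
```python
from w import *
o=bot.get_obs();print(o['ee_pos'],o['tcp_rot'],o['opening'],o['q'])
c=shot('wrist','w5.png');c=wc(c,o['ee_pos'],o['tcp_rot'])
print(proj(c,[[.4518,.1108,.083],[.471,.0735,.065],[*o['ee_pos'][:2],.083]]))
```

```text
[0.45214002 0.11065852 0.14708815] [ 1.79994314e+02 -2.05773473e-02 -1.53327647e+02] 0.046873348377194854 [ 1.37518817e+01 -7.44167537e+00 -1.14412210e+01  8.60217822e+01
  9.41308376e-04 -1.02920471e+02]
[[277.71128644 226.80963771]
 [277.03665702 154.23657395]
 [277.31919061 226.38299811]]
```

View pics/w5.png

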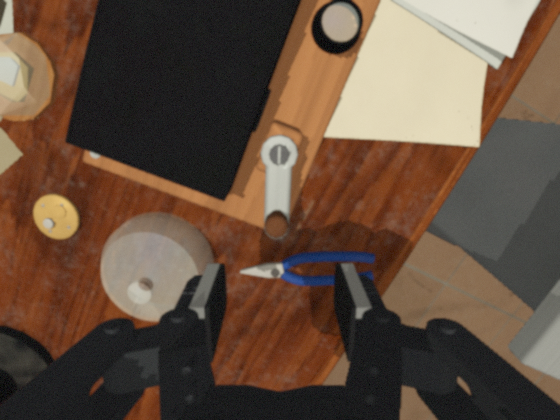

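Request:
{"op": "send_rows", "data": {
  "targets": [
    [0.45, 0, 0, -40, 0],
    [0.45, 0, 0, -70, 0],
    [0.45, 0, 0, -80, 0],
    [0.45, 0, 0, -80, 0],
    [0.45, 0, 0, -80, 0]
  ]
}}

```text
time: 8.95
ee_pos: [0.4529, 0.1108, 0.0686]
tcp_rot: [-180.0, 0.1, -153.2]
wrist_force: [0.1, 0.6, -0.0]
opening: 0.0473
```

Request:
{"op": "send_rows", "data": {
  "targets": [
    [1, 0, 0, 0, 0],
    [1, 0, 0, 0, 0],
    [1, 0, 0, 0, 0],
    [1, 0, 0, 0, 0]
  ],
  "squeeze": 20
}}

```text
time: 9.45
ee_pos: [0.4526, 0.1109, 0.0679]
tcp_rot: [-180.0, 0.1, -153.2]
wrist_force: [0.8, 2.3, 5.2]
opening: 0.0137
```

Run:
```python
import numpy as np
P=np.array([.471,.0735]);S=np.array([.4526,.1109])
f0=116.2
for k,tot in enumerate(np.arange(-8,-113,-8).tolist()+[-111]):
    a=np.radians(f0+tot);q=P+.0418*np.array([np.cos(a),np.sin(a)])
    print(tot,((q-S)*1000).round(1))
```

```text
-8 [5.3 2.3]
-16 [11.   3.7]
-24 [16.8  4.4]
-32 [22.6  4.2]
-40 [28.4  3.2]
-48 [33.9  1.4]
-56 [39.2 -1.1]
-64 [44.  -4.4]
-72 [48.4 -8.3]
-80 [ 52.1 -12.7]
-88 [ 55.2 -17.6]
-96 [ 57.6 -23. ]
-104 [ 59.3 -28.6]
-112 [ 60.1 -34.3]
-111 [ 60.  -33.6]
```

Request:
{"op": "send_rows", "data": {
  "targets": [
    [1, 5, 2, 0, -8],
    [1, 11, 4, 0, -16],
    [1, 17, 4, 0, -24],
    [1, 23, 4, 0, -32],
    [1, 28, 3, 0, -40],
    [1, 34, 1, 0, -48],
    [1, 39, -1, 0, -56]
  ]
}}

```text
time: 10.32
ee_pos: [0.4922, 0.1103, 0.068]
tcp_rot: [179.9, 0.1, 150.6]
wrist_force: [2.1, 2.0, 5.2]
opening: 0.0135
```

Request:
{"op": "send_rows", "data": {
  "targets": [
    [1, 5, -3, 0, -8],
    [1, 9, -7, 0, -16],
    [1, 13, -12, 0, -24],
    [1, 16, -17, 0, -32],
    [1, 18, -22, 0, -40],
    [1, 20, -28, 0, -48],
    [1, 21, -32.5, 0, -55],
    [1, 21, -32.5, 0, -55],
    [1, 21, -32.5, 0, -55]
  ]
}}

```text
time: 11.45
ee_pos: [0.5142, 0.077, 0.0681]
tcp_rot: [179.7, 0.0, 95.8]
wrist_force: [8.5, 0.2, 2.1]
opening: 0.0136
```

Run:
```python
from w import *
shot('scene','s6.png');a=cv2.imread('pics/s6.png')[130:280,190:370];cv2.imwrite('pics/s6c.png',cv2.resize(a,(720,600),interpolation=cv2.INTER_CUBIC))
```

```text
(no output)
```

View pics/s6c.png

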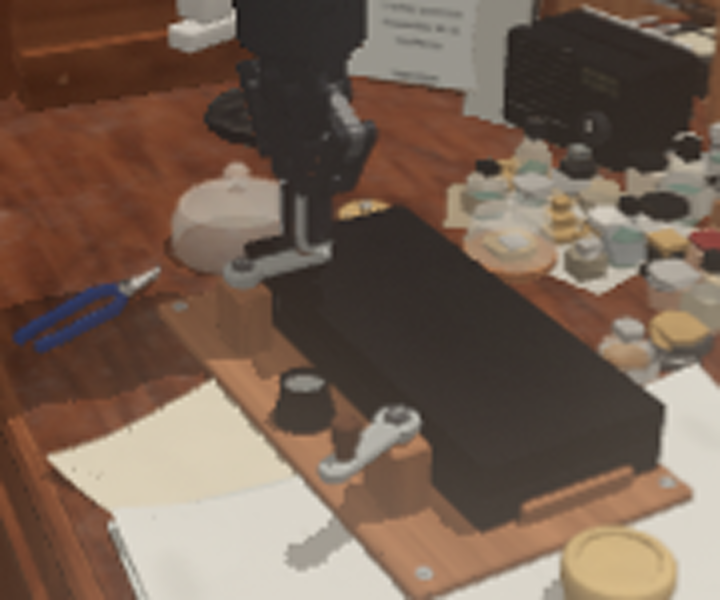

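Request:
{"op": "send_rows", "data": {
  "targets": [
    [0.6, 0, 0, 0, 0],
    [0.45, 0, 0, 0, 0],
    [0.45, 0, 0, 0, 0],
    [0.45, 0, 0, 40, 0],
    [0.45, 0, 0, 90, 0],
    [0.45, -20, 0, 130, 0],
    [0.45, -50, 0, 160, 0],
    [0.45, -50, 0, 160, 0],
    [0.45, -50, 0, 160, 0]
  ]
}}

```text
time: 12.62
ee_pos: [0.4624, 0.0772, 0.2265]
tcp_rot: [-180.0, 0.0, 95.8]
wrist_force: [-0.6, 0.1, -1.2]
opening: 0.0473
```

Run:
```python
from w import *
o=bot.get_obs();print(o['ee_pos'],o['tcp_rot'],o['opening'])
c=shot('wrist','w7.png');a=c['pixels'][:,:,::-1]
c=wc(c,o['ee_pos'],o['tcp_rot']);del c['pixels'];import pickle;pickle.dump(c,open('w7.pkl','wb'))
print(proj(c,[[.471,.0735,.065],[.5128,.0772,.083],[.487,-.106,.065],[.5288,-.1023,.083]]))
cv2.imwrite('pics/w7c.png',cv2.resize(a,(800,600),interpolation=cv2.INTER_CUBIC))
```

```text
[0.46236998 0.07718882 0.22652813] [-1.79982079e+02  4.02709275e-03  9.58084462e+01] 0.04729360349944456
[[274.32318195 200.57770857]
 [273.65912744 252.68497013]
 [ 74.65643235 198.59847799]
 [ 71.38650421 249.45816502]]
```

View pics/w7c.png

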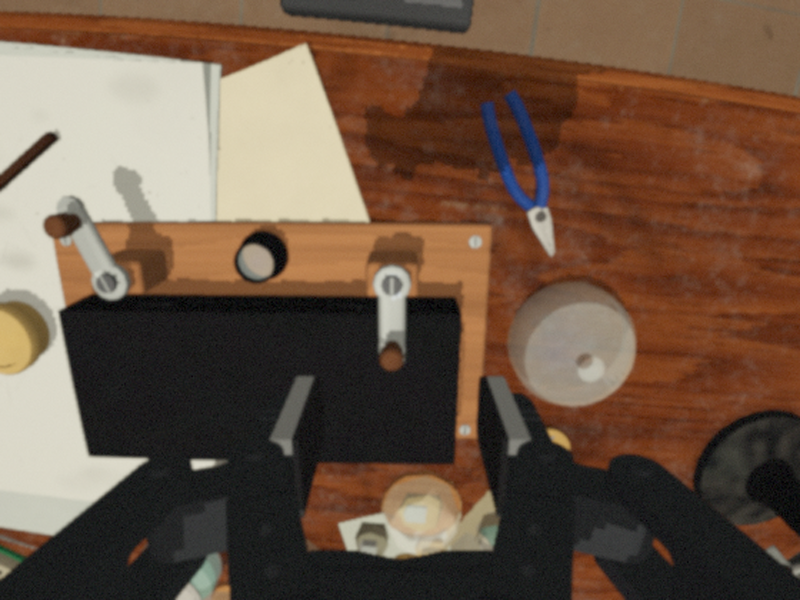

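```bash
python3 - <<'E'
import cv2
a=cv2.imread('pics/w7.png') if 0 else None
E
python3 - <<'E'
import cv2
a=cv2.imread('pics/w7.png')[150:275,200:350];cv2.imwrite('pics/w7d.png',cv2.resize(a,(720,600),interpolation=cv2.INTER_CUBIC))
E
```

```text
(no output)
```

View pics/w7d.png

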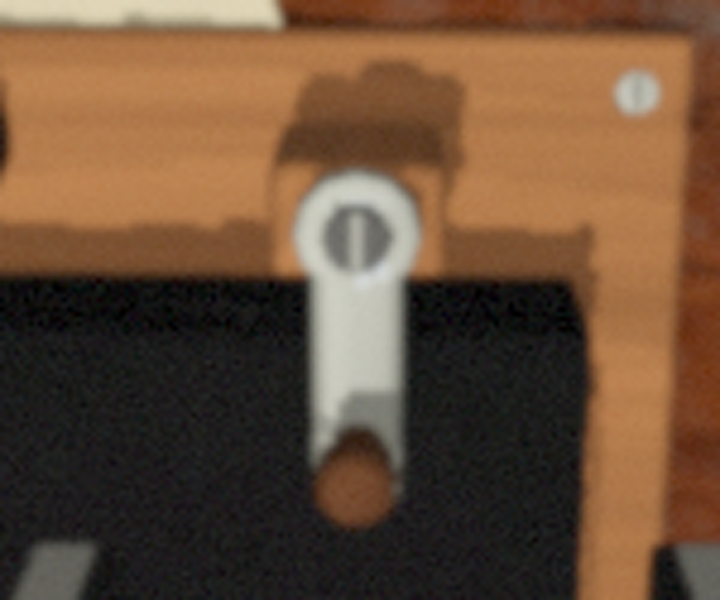

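Request:
{"op": "send_rows", "data": {
  "targets": [
    [0.45, -2, -30, -10, -10],
    [0.45, -4, -60, -20, -20],
    [0.45, -6, -90, -40, -30],
    [0.45, -8, -120, -60, -40],
    [0.45, -10, -150, -80, -50],
    [0.45, -13, -180, -80, -60],
    [0.45, -13, -202, -80, -70],
    [0.45, -13, -202, -80, -80],
    [0.45, -13, -202, -80, -90],
    [0.45, -13, -202, -80, -100]
  ]
}}

```text
time: 13.92
ee_pos: [0.4489, -0.125, 0.1455]
tcp_rot: [-180.0, 0.2, -4.6]
wrist_force: [0.7, -0.7, -0.3]
opening: 0.047
```

Request:
{"op": "send_rows", "data": {
  "targets": [
    [0.45, 0, 0, 0, -10],
    [0.45, 0, 0, 0, -20],
    [0.45, 0, 0, 0, -30],
    [0.45, 0, 0, 0, -40],
    [0.45, 0, 0, 0, -50],
    [0.45, 0, 0, 0, -59],
    [0.45, 0, 0, 0, -59],
    [0.45, 0, 0, 0, -59]
  ]
}}

```text
time: 14.92
ee_pos: [0.449, -0.1249, 0.1465]
tcp_rot: [179.9, 0.1, -63.0]
wrist_force: [0.5, 0.2, -1.0]
opening: 0.0468
```

Run:
```python
from w import *
o=bot.get_obs();print(o['ee_pos'],o['tcp_rot'],o['opening'],o['q'])
c=shot('wrist','w8.png');c=wc(c,o['ee_pos'],o['tcp_rot'])
print(proj(c,[[.4495,-.1247,.083],[.487,-.106,.065]]))
```

```text
[ 0.44903609 -0.12485708  0.14647926] [ 1.79941953e+02  5.31142627e-02 -6.30057199e+01] 0.04682205356815067 [-1.55388348e+01 -7.30175106e+00 -1.13829231e+01  8.59975085e+01
 -1.01838149e-04  1.37466858e+02]
[[281.65914082 224.95664146]
 [282.17765918 152.16117574]]
```

View pics/w8.png

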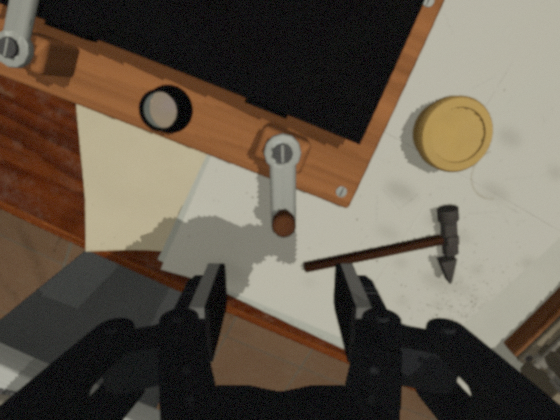

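Request:
{"op": "send_rows", "data": {
  "targets": [
    [0.45, 0, 0, -40, 0],
    [0.45, 0, 0, -70, 0],
    [0.45, 0, 0, -79, 0],
    [0.45, 0, 0, -79, 0],
    [0.45, 0, 0, -79, 0]
  ]
}}

```text
time: 15.6
ee_pos: [0.4499, -0.125, 0.0696]
tcp_rot: [-179.9, -0.1, -63.2]
wrist_force: [0.3, 0.2, 0.1]
opening: 0.0468
```

Request:
{"op": "send_rows", "data": {
  "targets": [
    [1, 0, 0, 0, 0],
    [1, 0, 0, 0, 0],
    [1, 0, 0, 0, 0],
    [1, 0, 0, 0, 0]
  ],
  "squeeze": 20
}}

```text
time: 16.1
ee_pos: [0.4495, -0.125, 0.0689]
tcp_rot: [-180.0, -0.1, -63.2]
wrist_force: [-0.3, -0.7, 6.5]
opening: 0.0136
```

Run:
```python
import numpy as np
from h import bot
P=np.array([.487,-.106]);S=np.array([.4495,-.1248]);print(bot.get_obs()['ee_pos'])
f0=206.6;prev=None
def D(t):
    a=np.radians(f0+t);return (P+.0419*np.array([np.cos(a),np.sin(a)])-S)*1000
t=list(range(0,153,8))+[158.5]
for b in (0,56,112):
    print('base',b)
    for x in t:
        if b<x<=b+56: print(x-b,(D(x)-D(b)).round(1))
```

```text
[ 0.44949903 -0.12504804  0.06891094]
base 0
8 [ 3. -5.]
16 [ 6.6 -9.6]
24 [ 10.9 -13.6]
32 [ 15.6 -17. ]
40 [ 20.8 -19.7]
48 [ 26.3 -21.6]
56 [ 32.1 -22.8]
base 56
8 [ 5.8 -0.3]
16 [11.7  0.1]
24 [17.4  1.4]
32 [22.8  3.5]
40 [28.   6.3]
48 [32.7  9.7]
56 [36.8 13.8]
base 112
8 [3.6 4.6]
16 [6.4 9.7]
24 [ 8.6 15.2]
32 [ 9.9 20.9]
40 [10.5 26.7]
46.5 [10.3 31.4]
```

Request:
{"op": "send_rows", "data": {
  "targets": [
    [1, 3, -5, 0, 8],
    [1, 7, -9.5, 0, 16],
    [1, 11, -13.5, 0, 24],
    [1, 15.5, -17, 0, 32],
    [1, 21, -19.5, 0, 40],
    [1, 26, -21.5, 0, 48],
    [1, 32, -23, 0, 56]
  ]
}}

```text
time: 16.98
ee_pos: [0.4817, -0.1489, 0.069]
tcp_rot: [179.9, -0.1, -7.0]
wrist_force: [-0.9, -4.2, 4.3]
opening: 0.0136
```

Request:
{"op": "send_rows", "data": {
  "targets": [
    [1, 6, 0, 0, 8],
    [1, 11.5, 0, 0, 16],
    [1, 17.5, 1.5, 0, 24],
    [1, 23, 3.5, 0, 32],
    [1, 28, 6.5, 0, 40],
    [1, 32.5, 10, 0, 48],
    [1, 37, 14, 0, 56]
  ]
}}

```text
time: 17.85
ee_pos: [0.5201, -0.1352, 0.0692]
tcp_rot: [179.7, -0.0, 49.0]
wrist_force: [6.0, -5.9, 2.4]
opening: 0.0138
```

Request:
{"op": "send_rows", "data": {
  "targets": [
    [1, 3.5, 4.5, 0, 8],
    [1, 6.5, 9.5, 0, 16],
    [1, 8.5, 15, 0, 24],
    [1, 10, 21, 0, 32],
    [1, 10.5, 26.5, 0, 40],
    [1, 10.5, 31.5, 0, 46.5],
    [1, 10.5, 31.5, 0, 46.5],
    [1, 10.5, 31.5, 0, 46.5]
  ]
}}

```text
time: 18.85
ee_pos: [0.531, -0.1023, 0.0692]
tcp_rot: [179.7, 0.0, 95.3]
wrist_force: [10.3, -0.1, 0.5]
opening: 0.0132
```

Request:
{"op": "send_rows", "data": {
  "targets": [
    [0.6, 0, 0, 0, 0],
    [0.45, 0, 0, 0, 0],
    [0.45, 0, 0, 0, 0],
    [0.45, 0, 0, 40, 0],
    [0.45, 0, 0, 90, 0],
    [0.45, -20, 30, 130, 0],
    [0.45, -60, 70, 160, 0],
    [0.45, -60, 90, 160, 0],
    [0.45, -60, 90, 160, 0],
    [0.45, -60, 90, 160, 0]
  ]
}}

```text
time: 20.1
ee_pos: [0.4686, -0.0127, 0.2278]
tcp_rot: [-179.9, 0.0, 95.3]
wrist_force: [0.4, -0.2, -0.0]
opening: 0.0472
```

Run:
```python
from w import *
o=bot.get_obs();print(o['ee_pos'],o['tcp_rot'],o['opening'])
c=shot('wrist','w9.png');a=c['pixels'][:,:,::-1]
c=wc(c,o['ee_pos'],o['tcp_rot']);del c['pixels'];import pickle;pickle.dump(c,open('w9.pkl','wb'))
print(proj(c,[[.471,.0735,.065],[.5128,.0772,.083],[.487,-.106,.065],[.5288,-.1023,.083]]))
cv2.imwrite('pics/w9c.png',cv2.resize(a,(800,600),interpolation=cv2.INTER_CUBIC))
b=cv2.hconcat([a[175:275,140:240],a[175:275,330:430]]);cv2.imwrite('pics/w9d.png',cv2.resize(b,(800,400),interpolation=cv2.INTER_CUBIC))
shot('side','d9.png');a=cv2.imread('pics/d9.png');cv2.imwrite('pics/d9c.png',cv2.resize(a[140:300,180:380],(750,600),interpolation=cv2.INTER_CUBIC))
```

```text
[ 0.46864797 -0.0127333   0.22776279] [-1.79949110e+02  6.21530384e-03  9.53064381e+01] 0.04717897755380138
[[375.62286206 202.55346202]
 [376.76880553 254.10953609]
 [173.44678385 202.00838099]
 [171.8331312  253.5246768 ]]
```

View pics/w9c.png

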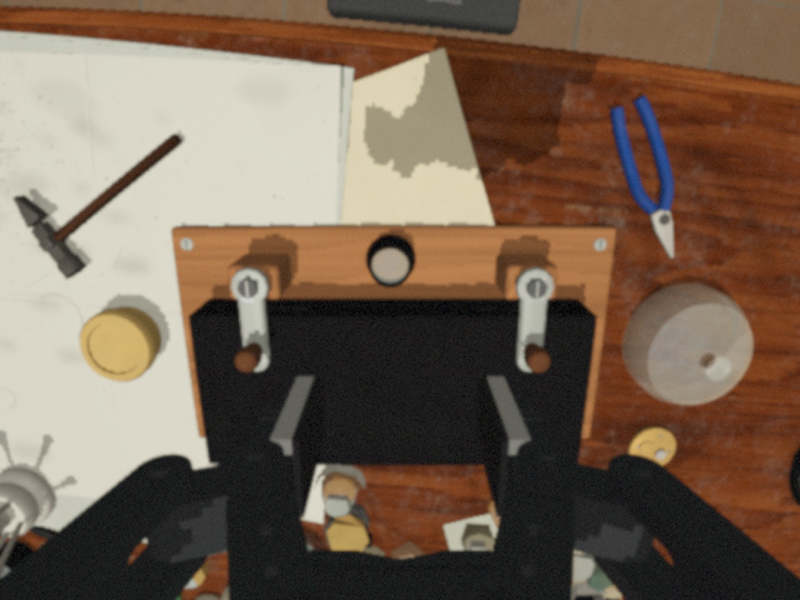

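View pics/w9d.png

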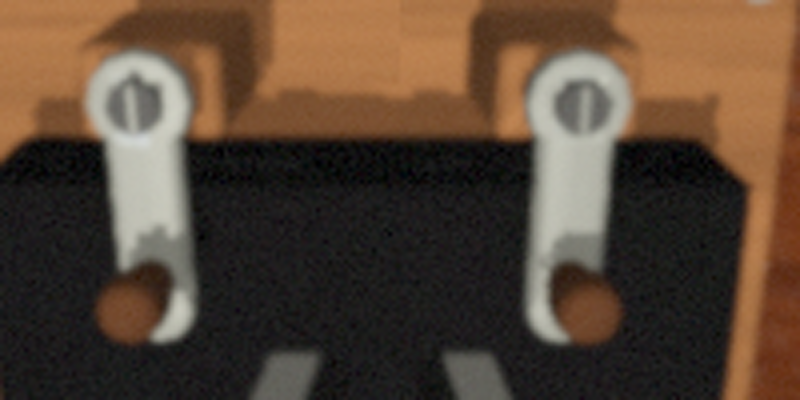

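View pics/d9c.png

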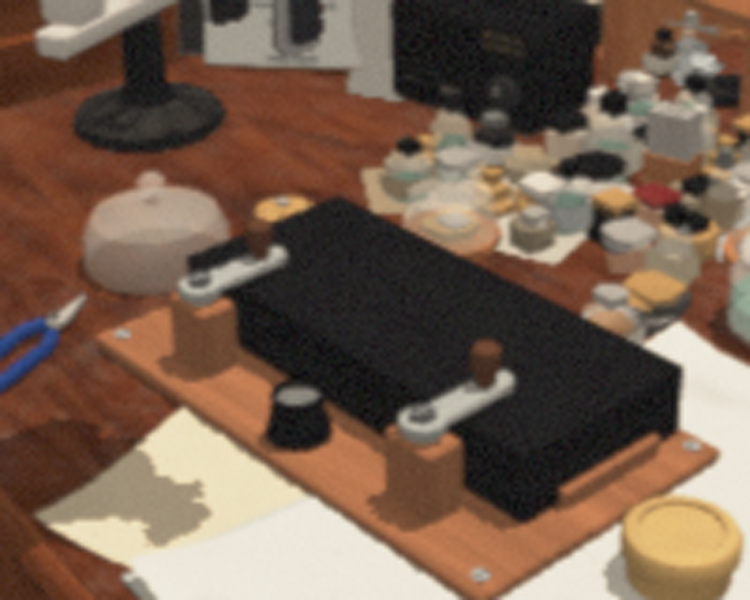

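Run:
```python
from w import *
import pickle
c=pickle.load(open('w9.pkl','rb'))
yaw=np.radians(5.1)
for n,P,x0,sx in(('R',(.487,-.106),140,0),('L',(.471,.0735),330,400)):
  for e in(-5,0,5):
    a=yaw+np.radians(e);u=np.array([np.cos(a),np.sin(a)]);v=np.array([-u[1],u[0]])
    pts=[[*(np.array(P)+r*u+w*v),.061] for r in(.015,.03,.048) for w in(-.0085,.0085)]
    q=(proj(c,pts)-[x0,175])*4+[sx,0]
    print(n,e,q.round(0).astype(int).tolist())
  print('screw',(proj(c,[[*P,.065]])-[x0,175])*4+[sx,0])
for k,uv in(('R',(140+135/4,175+103/4)),('L',(330+182/4,175+104/4))): print(k,atz(c,uv,.065))
for k,uv in(('R',(140+130/4,175+312/4)),('L',(330+188/4,175+310/4))): print('knob',k,atz(c,uv,.083))
```

```text
R -5 [[102, 163], [175, 169], [102, 224], [175, 230], [103, 295], [174, 302]]
R 0 [[108, 166], [181, 166], [113, 228], [186, 228], [120, 299], [192, 300]]
R 5 [[114, 169], [186, 163], [125, 230], [197, 225], [138, 301], [209, 296]]
screw [[133.7871354  108.03352395]]
L -5 [[531, 165], [603, 171], [520, 226], [592, 233], [508, 298], [579, 304]]
L 0 [[536, 168], [609, 169], [531, 230], [604, 230], [525, 302], [597, 301]]
L 5 [[541, 171], [615, 165], [542, 233], [615, 227], [543, 304], [615, 298]]
screw [[582.49144824 110.21384808]]
R [ 0.4858056  -0.10573323  0.065     ]
L [0.46958868 0.07314563 0.065     ]
knob R [ 0.52823698 -0.10170705  0.083     ]
knob L [0.51125959 0.07713278 0.083     ]
```

Run:
```python
from h import bot
print(bot.job_done(), bot.get_obs()['time'])
```

```text
the job is handed in; nothing more can be done
the job is handed in; nothing more can be done
```

The lid is fully shut and both turnbuttons were then swung straight back over it, left one first. The job was handed in at about 20 s.

- **Lid:** I pushed it down with the closed fingertips until it met its stop. Contact was at z = 50.5 mm against a nominal 51 mm, with 26 N pressing down. It stayed flat after I let go.
- **Turnbuttons:** I gripped each knob, turned it along its arc and released it. The last wrist picture puts both blades within about 1° of square to the front edge.
- **Surroundings:** In the last wrist and side pictures the dome, tin, loupe, pliers, hammer and brass plate look to be where they started. I compared these by eye and did not measure them. The gripper was clear above the case when I handed in.
- **Disagreement:** The scene and side cameras placed things about 4 mm apart from the wrist camera in y. I went with the wrist camera, and the grips and final angles agreed with it.

No check failed.

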